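# Hold a splash-guard leaf in its hinge for pinning

## Task

The small splash guard has come off its hinge: pick up the loose guard leaf by its grip bar and bring its single knuckle into the gap between the two knuckles on the bolted-down block, so that the three bores line up for the pin, with the leaf level and standing out from the block. Carry it there in the gripper, not resting or leaning on the block, and finish while still holding it steady, so that a colleague can push the pin through. Leave the pin tray, the bottle and the jar where they are.

Things in the scene. Friction and masses are not known exactly. Their poses are not given: they have to be found in the camera images.
- leaf: Loose guard leaf, 0.28 to 0.42 kg, flat on the bench, its x within 35 degrees of world x. Aluminium plate 90 (x) by 120 (y) by 4 mm; origin at the centre of its underside, z up. A black grip bar stands on it; from the middle of its -x edge a steel tongue 36 mm wide, 4 mm thick leads to one knuckle, a tube 24 mm outside, 14 mm bore, 36 mm long (y).
- leaf_grip (a point): Centre of the leaf's upright grip bar, at (-10, 0, 36) mm from the leaf's origin; axes as the leaf's. The bar is 16 mm thick (x, grip across this), 70 mm long (y) and reaches from 4 to 58 mm above the leaf's underside. The leaf balances about under the bar.
- leaf_bore (a point): Centre of the bore of the leaf's knuckle, at (-62, 0, 12) mm from the leaf's origin; axes as the leaf's, y along the bore. The plate's edge is 17 mm from this axis.
- jamb: Grey block fixed to the bench, upright, 50 (x) by 130 (y) by 115 mm high, yaw up to 18 degrees; origin under its centre; flange 10 mm high behind and at the ends. Its +x face, away from the robot, has a 4 mm steel hinge plate with two knuckles at the top: tubes 24 mm outside, 14 mm bore, 36 mm long, from 21 to 57 mm either side along y.
- jamb_bore (a point): Where the leaf's bore centre belongs: mid-gap on the block's bore axis, (46, 0, 120) mm from the block's origin. x out from the block's face, y along the bore, z up. Gap 42 mm, open above, below and in front; the hinge plate is 17 mm behind the axis. Fitted, leaf and block axes agree: the leaf stands out to +x.
- pin_mid (a point): Middle of the hinge pin, a steel rod 9 mm in diameter, 135 mm long, lying in the tray. Leave alone.
- tray: White plastic tray, 75 by 180 by 18 mm, fixed to the bench, holding the pin; origin at the centre of its underside.
- reagent: Amber bottle, 60 mm in diameter, 130 mm high, standing; origin at the centre of its underside. Leave alone.
- jar: Amber jar with white lid, 60 mm in diameter, 75 mm high, standing; origin at the centre of its underside. Leave alone.
There are look-alikes about, which are no part of the job. There is more than one size of the jamb; the job needs the middle-sized.

How it is judged (in metres and radians):
On the way:
1. the leaf is gripped and lifted clear of the bench (height (world z) of leaf_grip above 0.08 m and contact force between the fingers and leaf above 2 N), for 0.1 s.
At the end, for the whole second after the job is handed in: Leaf held still in the gripper (over 2 N), level within 0.12 rad, standing out from the block; its bore within 3.5 mm of the block's bore axis across and in height, within 6 mm of mid-gap, parallel within 0.08 rad; under 2 N between leaf and block (x of leaf_bore in the frame of jamb_bore between -0.0035 and 0.0035 m and z of leaf_bore in the frame of jamb_bore between -0.0035 and 0.0035 m and y of leaf_bore in the frame of jamb_bore between -0.006 and 0.006 m and angle between the y axis of leaf_bore and the y axis of jamb_bore, either way round below 0.08 rad and angle between leaf_grip's own z axis and vertical below 0.12 rad and x of leaf_grip in the frame of jamb_bore above 0.03 m and contact force between the fingers and leaf above 2 N and contact force between leaf and jamb below 2 N and linear speed of leaf below 0.02 m/s); the arm keeps its last pose, push and grip.
It fails at once if the pin, bottle or jar is moved more than 15 mm (distance of any of pin_mid, reagent, jar from where it was at the start of the episode above 0.015 m).
It also fails if it takes over 42 s, if anything falls off the work surface, if the arm or the gripper's body presses on something with over 40 N, if the wrist force passes 120 N, or if a joint passes its speed limit or range.

## Robot

A 6-joint arm with a two-finger parallel gripper is mounted at the origin on the work surface. World frame = base frame: x ahead of the robot, y to its left, z up, the work surface at z = 0. Lengths are in m, angles in degrees, forces in N, time in s.
With the tool pointing down it reaches from about 0.4 to 0.825 m from the base axis. Payload 7 kg.
Tool frame: the origin (TCP) lies on the mounting face of the last link; the fingertips stand 178 mm ahead of it and the grasp point (between the pads) lies 159 mm ahead of it; z points along the fingers, y is the direction in which the jaws open and shut (so a half turn about z gives the same grasp; the last joint's range is limited). The gripper opens to 88 mm and grips with 3 to 60 N. Pads are 19 mm wide; open, the fingers measure 130 mm over their backs; the gripper's body (78 mm by 193 mm) begins 47 mm behind the grasp point.
Start: joints at [84.632, 20.546, 0.682, 0, -70.136, -16.507], TCP at [0.252, 0.626, 0.405] pointing down, gripper open.
Joint ranges: [-176.03, 176.03], [-82.01, 121.73], [-58.28, 71.71], [-173.87, 95.51], [-174.79, -0.11], [-173.66, 173.66]. Speed limits (degrees/s): [136.94, 136.94, 172.46, 180, 180, 180].

## Interface

Orientations are given as [roll, pitch, yaw] about the fixed x, y, z axes, in that order (R = Rz(yaw) Ry(pitch) Rx(roll)).
In Python, from plant import r gives the robot as it stands. The module is installed in compiled form; this text tells all that it offers.
- The arm moves only by the tool carry_out, never from a script. Its argument "plan" is a list of rows, each a list of 3 entries, a list of its own where there are three numbers: the shift along the tool's x, y, z in m, then the turn, a rotation vector about the tool's x, y, z in degrees, then the closure in counts, from 0 (fully open) to 255 (shut). In form: [[[x, y, z], [ax, ay, az], hand], ...]. A call has 1 to 12 rows; each row shifts and turns the commanded pose from where the row before left it, along the tool's axes as they then stand; what a row does not reach is not made up. A row lasts 1/12 s, in which the tool goes at most 41.7 mm and 7.16 degrees, less where a joint would pass 70% of its speed; a pose out of reach is approached as far as the arm can. A call is refused whole if a number of a shift passes 0.0417 or a number of a turn 7.16, either way. A call with a gripper value outside its range is refused whole. The fingers move at their own pace and stop on an object; "grip_force" is the grip in N (left out, the last holds). Time passes only in rows, so rows that do not move let the fingers close. It gives the time, the measured TCP pose, the force and the opening at its end, in the units of the state.
- r.get_state(): the state, without advancing time (a new reading comes with each control period).
- r.capture(name): name is "scene" or "top" or "wrist"; returns the picture (384x512x3 uint8, red, green, blue); there is no depth.
- r.get_calibration(name): a dict with "K" (3x3 intrinsics, pixels), "rvec" (rotation vector, rad) and "tvec" (3), from world to camera coordinates, as OpenCV has them. Camera axes: x right, y down, z forward; pixel columns grow to the right and rows downward; lengths in m; the calibration is good to about 2 mm. A picture is of the moment at which its call begins: read the wrist's pose just before it. get_calibration takes no time and is no camera call; for the wrist camera it gives the pose at the moment of the call.
- r.close_job(): hands the job in, once; it reports no verdict.
The state is a dict: "time_s": time; "joints": joint angles; "qd": joint speeds; "joint_torque": joint torques, N m; "tcp_pos": TCP position; "eef_rot": TCP orientation; "contact_force": force on the tool from outside, world axes, zero at the start; "moment": the same for the moment, N m; "gripper_width": finger opening in m.
Only numpy, scipy, OpenCV 4.12 (cv2) and the standard library are available. Lean on these libraries where they do the work, as an engineer would, in place of code of your own. Each camera call takes 0.05 s, during which the arm holds its last target. There are 200 camera calls.

## Working session

There is one attempt and no reset: what is moved stays moved. The work goes in short steps, Python scripts to look and compute and a tool call to move; the robot and the scene stay as the last step left them, time stands still between calls to the robot, and variables do not carry over. Pictures are saved under pics/ and viewed, about 8 in all and at most 12, crops included, and the job is handed in when it is done.

Besides the shell and the picture viewer there is one more tool, called in YAML: its name, and indented under it one key for each argument. carry_out: Moves the arm, as the interface text tells. Its arguments: {"type":"object","properties":{"plan":{"type":"array","items":{"type":"array"}},"grip_force":{"type":"number"}},"required":["plan"]}

```bash
mkdir -p pics; cat > h.py <<'E'
import numpy as np, cv2
from plant import r
from scipy.spatial.transform import Rotation as Ro
def cal(n):
    c=r.get_calibration(n); K=np.array(c["K"],float); R=cv2.Rodrigues(np.array(c["rvec"],float))[0]; t=np.array(c["tvec"],float).ravel()
    return K,R,t
def ray(C,uv):
    K,R,t=C; o=-R.T@t; d=R.T@np.linalg.inv(K)@np.array([uv[0],uv[1],1.]); return o,d/np.linalg.norm(d)
def onz(C,uv,z):
    o,d=ray(C,uv); return o+d*(z-o[2])/d[2]
def proj(C,p):
    K,R,t=C; q=K@(R@np.array(p,float)+t); return q[:2]/q[2]
def snap(n,f):
    C=cal(n); im=r.capture(n); cv2.imwrite("pics/"+f,im[:,:,::-1]); return C,im
E
python3 - <<'E'
from h import *
for n in("scene","top"):
    C,im=snap(n,n+"0.png"); K,R,t=C; print(n,K.round(1).tolist(),(-R.T@t).round(3),R.round(3).tolist())
print(r.get_state())
a=cv2.imread("pics/top0.png");cv2.imwrite("pics/top0b.png",cv2.resize(a,(800,600)))
a=cv2.imread("pics/scene0.png");cv2.imwrite("pics/scene0b.png",cv2.resize(a,(800,600)))
E
```

```text
scene [[401.8, 0.0, 257.8], [0.0, 401.8, 193.3], [0.0, 0.0, 1.0]] [ 1.138 -0.157  0.932] [[0.254, 0.967, 0.005], [0.745, -0.192, -0.639], [-0.617, 0.166, -0.769]]
top [[474.5, 0.0, 261.4], [0.0, 474.5, 184.2], [0.0, 0.0, 1.0]] [0.208 0.004 1.717] [[0.026, -1.0, -0.0], [-0.985, -0.026, -0.172], [0.172, 0.005, -0.985]]
{'time_s': 0.1, 'joints': array([ 8.46297761e+01,  2.05882846e+01,  6.40272520e-01, -1.67059161e-02,
       -7.01366588e+01, -1.65060030e+01]), 'qd': array([ 0.00969558, -0.06657175,  0.13904484,  0.11748264,  0.0042375 ,
        0.08389323]), 'joint_torque': array([-2.70290860e-03, -5.84163773e+01,  2.93749416e+01,  7.01546252e+00,
        1.01930456e-02, -4.34076003e-05]), 'tcp_pos': array([0.25145906, 0.62623787, 0.40381815]), 'eef_rot': array([ 1.79914356e+02, -9.00008131e-03, -2.18819081e+01]), 'contact_force': array([-0.5948984 ,  0.57555091,  0.48546593]), 'moment': array([-0.02430321,  0.00989344, -0.05295381]), 'gripper_width': 0.08782422615784666}
```

View pics/top0b.png

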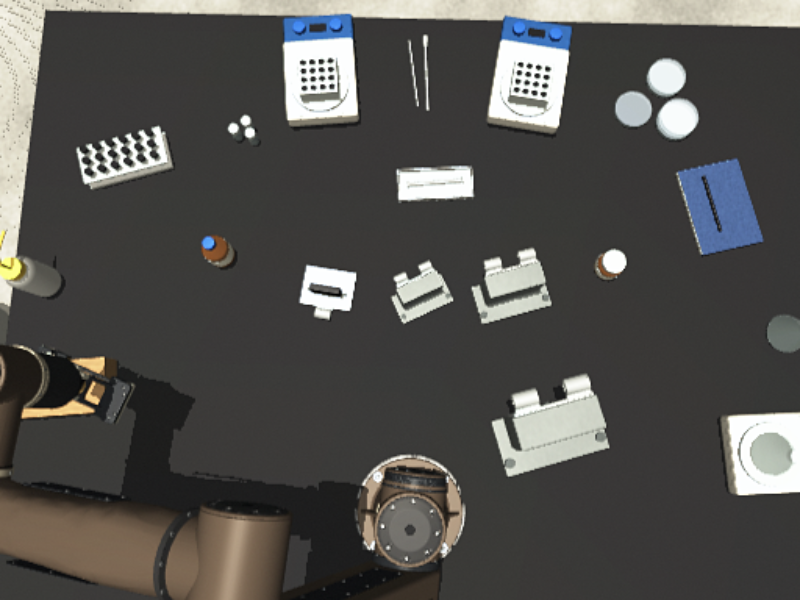

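View pics/scene0b.png

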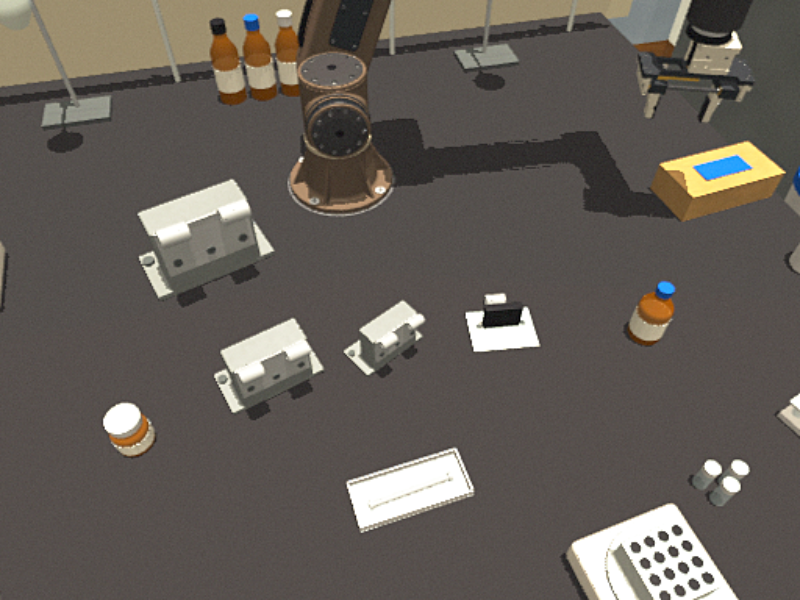

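Three jamb-like blocks in the top view (800x600): small (420,290), middle (512,287), large (555,425). The middle-sized is (512,287). The leaf is at (328,290), the tray at (435,183), the bottle at (217,250) and the jar at (611,264).

```bash
python3 - <<'E'
from h import *
C=cal("top"); S=cal("scene"); f=0.64
for n,u,v,z in [("leafc",328,290,0),("leafknuckle",322,314,.012),("bartopmid",327,291,.058),("bottle",210,243,.13),("jar",612,260,.075),("jamb knL",492,263,.12),("jamb knR",526,258,.12),("smL",402,278,.08),("smR",426,268,.08),("bigL",524,402,.16),("bigR",577,385,.16)]:
    print(n,onz(C,(u*f,v*f),z).round(3))
W=cal("wrist");K,R,t=W; o=-R.T@t; s=r.get_state(); T=Ro.from_euler('xyz',s["eef_rot"],degrees=True).as_matrix()
print("wristcam in tool",(T.T@(o-s["tcp_pos"])).round(4),(T.T@R.T).round(3).tolist(),K.round(1).tolist())
a=cv2.imread("pics/top0.png")[145:215,170:370]; b=cv2.imread("pics/scene0.png")[180:270,120:360]
a=cv2.resize(a,(800,280),interpolation=cv2.INTER_CUBIC);b=cv2.resize(b,(800,300),interpolation=cv2.INTER_CUBIC)
cv2.imwrite("pics/crop1.png",np.vstack([a,b]))
E
```

```text
leafc [0.497 0.2   0.   ]
leafknuckle [0.438 0.21  0.012]
bartopmid [0.485 0.196 0.058]
bottle [0.573 0.449 0.13 ]
jar [ 0.57  -0.447  0.075]
jamb knL [ 0.547 -0.171  0.12 ]
jamb knR [ 0.56  -0.246  0.12 ]
smL [0.515 0.026 0.08 ]
smR [ 0.54  -0.027  0.08 ]
bigL [ 0.245 -0.235  0.16 ]
bigR [ 0.283 -0.346  0.16 ]
wristcam in tool [0.0804 0.     0.0206] [[0.0, -0.954, -0.299], [1.0, 0.001, -0.001], [0.001, -0.299, 0.954]] [[271.3, 0.0, 249.3], [0.0, 271.3, 189.7], [0.0, 0.0, 1.0]]
```

View pics/crop1.png

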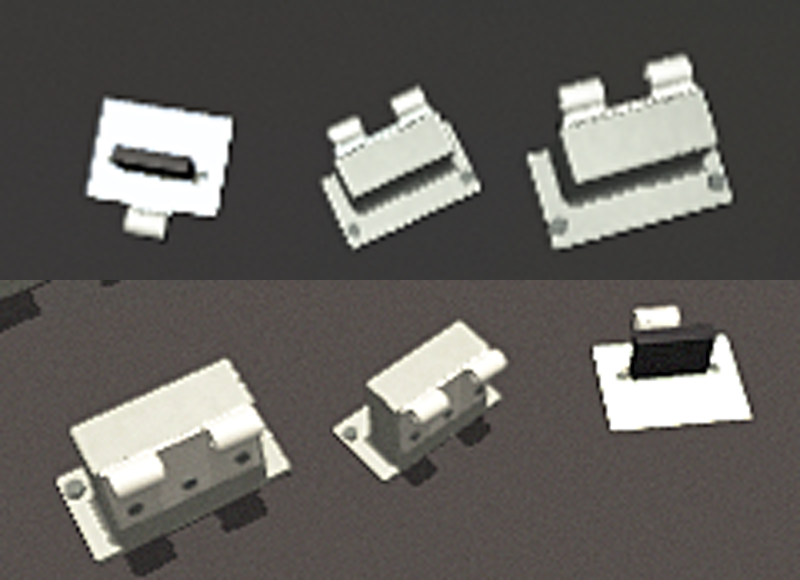

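The enlarged crop (four-fold) shows the same three blocks. The middle-sized one's knuckles come out about 76 mm apart (78 expected), so its bore is near (0.554,-0.208), yaw about 10°. The leaf is at about (0.497,0.200), yaw about -10°. Next: turn and move over the leaf.

carry_out:
  plan:
    - [[0, 0, 0], [0, 0, 7.06], 168]
    - [[0, 0, 0], [0, 0, 7.06], 168]
    - [[0, 0, 0], [0, 0, 7.06], 168]
    - [[0, 0, 0], [0, 0, 7.06], 168]
    - [[0, 0, 0], [0, 0, 7.06], 168]
    - [[0, 0, 0], [0, 0, 7.06], 168]
    - [[0, 0, 0], [0, 0, 7.06], 168]
    - [[0, 0, 0], [0, 0, 7.06], 168]
    - [[0, 0, 0], [0, 0, 7.06], 168]
    - [[0, 0, 0], [0, 0, 7.06], 168]
    - [[0, 0, 0], [0, 0, 7.06], 168]
  grip_force: 30

```text
time_s: 1.02
tcp_pos: [0.2515, 0.6263, 0.4041]
eef_rot: [180.0, -0.1, -99.9]
contact_force: [0.8, -0.5, -0.8]
gripper_width: 0.0302
```

carry_out:
  plan:
    - [[0.0318, -0.0253, 0], [0, 0, 0], 168]
    - [[0.0318, -0.0253, 0], [0, 0, 0], 168]
    - [[0.0318, -0.0253, 0], [0, 0, 0], 168]
    - [[0.0318, -0.0253, 0], [0, 0, 0], 168]
    - [[0.0318, -0.0253, 0], [0, 0, 0], 168]
    - [[0.0318, -0.0253, 0], [0, 0, 0], 168]
    - [[0.0318, -0.0253, 0], [0, 0, 0], 168]
    - [[0.0318, -0.0253, 0], [0, 0, 0], 168]
    - [[0.0318, -0.0253, 0], [0, 0, 0], 168]
    - [[0.0318, -0.0253, 0], [0, 0, 0], 168]
    - [[0.0318, -0.0253, 0], [0, 0, 0], 168]
    - [[0.0318, -0.0253, 0], [0, 0, 0], 168]

```text
time_s: 2.02
tcp_pos: [0.488, 0.1978, 0.4047]
eef_rot: [180.0, 0.0, -99.5]
contact_force: [1.3, 0.4, -0.5]
gripper_width: 0.0301
```

```bash
python3 - <<'E'
from h import *
C,im=snap("wrist","w1.png"); s=r.get_state(); print(s["time_s"],s["tcp_pos"],s["eef_rot"],s["joints"],s["gripper_width"])
cv2.imwrite("pics/w1b.png",cv2.resize(im[:,:,::-1],(800,600)))
E
```

```text
2.0667 [0.49007724 0.1931746  0.40453096] [ 1.79993470e+02 -1.07065836e-01 -9.96684495e+01] [ 42.88969773   6.57267674 -17.91686142   0.06578254 -65.59945305
 -52.58537545] 0.03003691130143514
```

View pics/w1b.png

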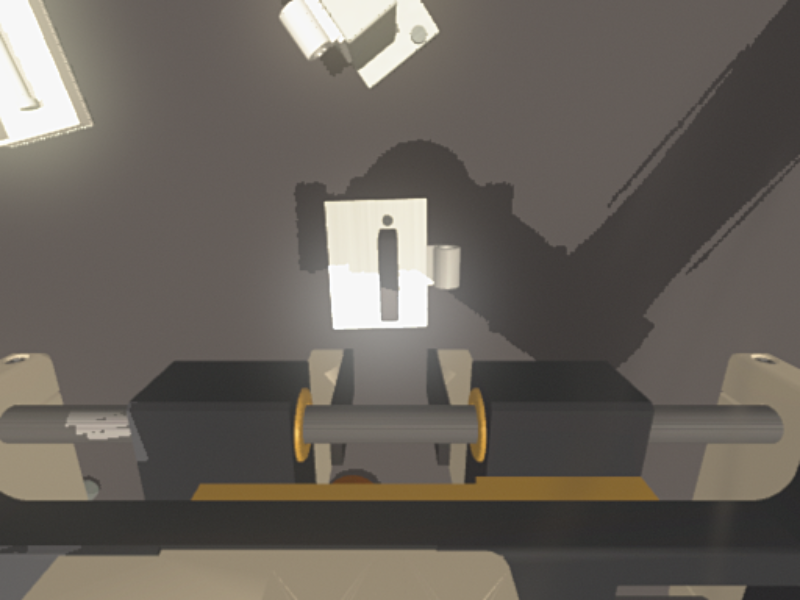

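The wrist view (800x600) shows the leaf plate with corners near (326,201), (427,198), (428,326) and (333,329). The bar is at about (388,275) and the knuckle at (446,267), on the tool +y side. Now to measure it.

```bash
python3 - <<'E'
from h import *
C,im=snap("wrist","w2.png"); s=r.get_state(); print(s["time_s"],s["tcp_pos"],s["eef_rot"])
g=im.min(2); roi=np.zeros_like(g); roi[115:222,190:310]=1
m=((g>135)&(roi>0)).astype(np.uint8)
m=cv2.morphologyEx(m,cv2.MORPH_CLOSE,np.ones((3,3)))
c=max(cv2.findContours(m,cv2.RETR_EXTERNAL,cv2.CHAIN_APPROX_NONE)[0],key=cv2.contourArea)
full=np.zeros_like(m); cv2.drawContours(full,[c],-1,1,-1)
op=cv2.morphologyEx(full,cv2.MORPH_OPEN,np.ones((41,41)))
op=cv2.dilate(op,np.ones((5,5)))&full
c2=max(cv2.findContours(op,cv2.RETR_EXTERNAL,cv2.CHAIN_APPROX_NONE)[0],key=cv2.contourArea)[:,0]
P=np.array([onz(C,p,.004)[:2]*1000 for p in c2],np.float32)
R=cv2.minAreaRect(P); print("plate",R); 
# bar
d=((im.max(2)<90)&(cv2.erode(op,np.ones((3,3)))>0)).astype(np.uint8)
cs=sorted(cv2.findContours(d,cv2.RETR_EXTERNAL,cv2.CHAIN_APPROX_NONE)[0],key=cv2.contourArea)[-2:]
for q in cs:print("bar px",cv2.boundingRect(q),cv2.contourArea(q))
Q=np.array([onz(C,p[0],.058)[:2]*1000 for p in cs[-1]],np.float32); print("bar@58",cv2.minAreaRect(Q))
# knuckle: remaining
k=((full>0)&(op==0)).astype(np.uint8); k=cv2.morphologyEx(k,cv2.MORPH_OPEN,np.ones((5,5)))
ck=max(cv2.findContours(k,cv2.RETR_EXTERNAL,cv2.CHAIN_APPROX_NONE)[0],key=cv2.contourArea); print("kn px",cv2.boundingRect(ck))
Q=np.array([onz(C,p[0],.012)[:2]*1000 for p in ck],np.float32); print("kn@12",cv2.minAreaRect(Q))
cv2.imwrite("pics/w2c.png",cv2.resize((full*80+op*80+d*80)[100:240,170:330],None,fx=4,fy=4))
E
```

```text
2.1167 [0.48919706 0.19544707 0.40436777] [ 1.79975279e+02 -6.69433047e-02 -9.98220460e+01]
plate ((498.5008544921875, 205.81564331054688), (121.31060028076172, 94.34223937988281), 81.69779205322266)
bar px (251, 151, 4, 2) 0.5
bar px (245, 151, 3, 3) 0.5
bar@58 ((488.8653564453125, 165.77865600585938), (3.4252443313598633, 0.8524489998817444), 35.3574333190918)
kn px (278, 161, 18, 27)
kn@12 ((439.26513671875, 214.099853515625), (38.45975112915039, 24.283626556396484), 82.15531921386719)
```

The plate fits as 121x94 mm (120x90 nominal), centre (0.499,0.206), yaw -8.2°. The knuckle agrees: 60 mm away, same yaw. The grip bar is at about (0.490,0.207). Aligning, and starting the descent.

carry_out:
  plan:
    - [[-0.0076, -0.0008, 0.0], [0, 0, -1.3], 168]
    - [[0, 0, 0.03], [0, 0, 0], 168]
    - [[0, 0, 0.03], [0, 0, 0], 168]
    - [[0, 0, 0.03], [0, 0, 0], 168]
    - [[0, 0, 0.02], [0, 0, 0], 168]
    - [[0, 0, 0], [0, 0, 0], 168]
    - [[0, 0, 0], [0, 0, 0], 168]
    - [[0, 0, 0], [0, 0, 0], 168]

```text
time_s: 2.78
tcp_pos: [0.4901, 0.2083, 0.2959]
eef_rot: [-179.9, 0.0, -98.1]
contact_force: [-0.3, 0.0, -0.4]
gripper_width: 0.0299
```

```bash
python3 - <<'E'
from h import *
C,im=snap("wrist","w3.png"); s=r.get_state(); print(s["time_s"],s["tcp_pos"],s["eef_rot"],s["contact_force"],s["gripper_width"])
y=np.radians(-8.2);X=np.array([np.cos(y),np.sin(y),0]);Y=np.array([-X[1],X[0],0]);o=np.array([.4995,.2055,0])
v=im[:,:,::-1].copy()
for a in [(-18,-35,58),(-2,-35,58),(-18,35,58),(-2,35,58)]:
    p=proj(C,o+(a[0]*X+a[1]*Y)/1e3+[0,0,a[2]/1e3]); print(a,p.round(1)); cv2.circle(v,tuple(int(round(q)) for q in p),1,(0,0,255),-1)
p=s["tcp_pos"]+Ro.from_euler('xyz',s["eef_rot"],degrees=True).as_matrix()@[0,0,.159]; print("grasp pt",p)
cv2.imwrite("pics/w3b.png",cv2.resize(v,(800,600)))
E
```

```text
2.8333 [0.4902137  0.20819616 0.29628281] [-1.79894642e+02  9.32084444e-02 -9.81513423e+01] [-0.21124547  0.19512596  0.7629713 ] 0.029956208660943274
(-18, -35, 58) [259.1 161.6]
(-2, -35, 58) [239.4 161.6]
(-18, 35, 58) [258.1 239. ]
(-2, 35, 58) [240.1 239. ]
grasp pt [0.49053979 0.20841075 0.13728329]
```

View pics/w3b.png

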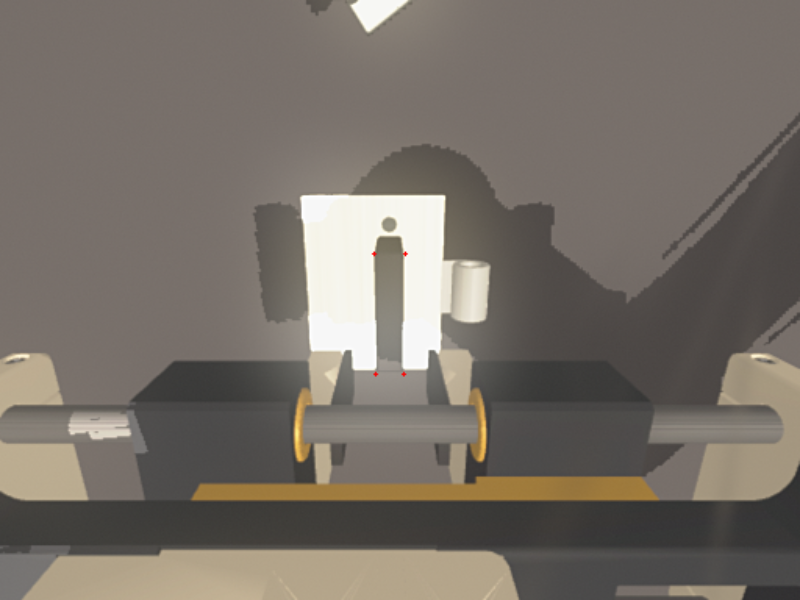

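The predicted bar-top corners (red, 800x600, x 375–404, y 254–374) fall on the black bar, between the jaws. Going down to grip.

carry_out:
  plan:
    - [[0, 0, 0.025], [0, 0, 0], 168]
    - [[0, 0, 0.025], [0, 0, 0], 168]
    - [[0, 0, 0.025], [0, 0, 0], 168]
    - [[0, 0, 0.018], [0, 0, 0], 168]
    - [[0, 0, 0], [0, 0, 0], 168]
    - [[0, 0, 0], [0, 0, 0], 168]
    - [[0, 0, 0], [0, 0, 0], 255]
    - [[0, 0, 0], [0, 0, 0], 255]
    - [[0, 0, 0], [0, 0, 0], 255]
    - [[0, 0, 0], [0, 0, 0], 255]
    - [[0, 0, 0], [0, 0, 0], 255]
    - [[0, 0, 0], [0, 0, 0], 255]
  grip_force: 35

```text
time_s: 3.83
tcp_pos: [0.4903, 0.2076, 0.2033]
eef_rot: [-179.9, 0.1, -98.2]
contact_force: [-1.7, 0.1, 7.1]
gripper_width: 0.0159
```

Gripped (15.9 mm). Lifting, then turning towards the jamb's yaw.

carry_out:
  plan:
    - [[0, 0, -0.01], [0, 0, 0], 255]
    - [[0, 0, -0.025], [0, 0, 0], 255]
    - [[0, 0, -0.04], [0, 0, 0], 255]
    - [[0, 0, -0.04], [0, 0, 0], 255]
    - [[0, 0, -0.04], [0, 0, 0], 255]
    - [[0, 0, -0.03], [0, 0, 0], 255]
    - [[0, 0, -0.01], [0, 0, -3.2], 255]
    - [[0, 0, 0], [0, 0, -5], 255]
    - [[0, 0, 0], [0, 0, -5], 255]
    - [[0, 0, 0], [0, 0, -5], 255]
    - [[0, 0, 0], [0, 0, 0], 255]

```text
time_s: 4.75
tcp_pos: [0.4892, 0.2067, 0.3974]
eef_rot: [180.0, 0.0, -79.8]
contact_force: [-0.3, -1.0, -3.6]
gripper_width: 0.0154
```

carry_out:
  plan:
    - [[0.0251, -0.0069, 0], [0, 0, 0], 255]
    - [[0.0351, -0.0069, 0], [0, 0, 0], 255]
    - [[0.0351, -0.0069, 0], [0, 0, 0], 255]
    - [[0.0351, -0.0069, 0], [0, 0, 0], 255]
    - [[0.0351, -0.0069, 0], [0, 0, 0], 255]
    - [[0.0351, -0.0069, 0], [0, 0, 0], 255]
    - [[0.0351, -0.0069, 0], [0, 0, 0], 255]
    - [[0.0351, -0.0069, 0], [0, 0, 0], 255]
    - [[0.0351, -0.0069, 0], [0, 0, 0], 255]
    - [[0.0351, -0.0069, 0], [0, 0, 0], 255]
    - [[0.0351, -0.0069, 0], [0, 0, 0], 255]
    - [[0.0301, -0.0069, 0], [0, 0, 0], 255]

```text
time_s: 5.75
tcp_pos: [0.6416, -0.1809, 0.3967]
eef_rot: [180.0, 0.0, -80.3]
contact_force: [0.2, 0.4, -1.7]
gripper_width: 0.0156
```

carry_out:
  plan:
    - [[0.015, 0, 0], [0, 0, 0], 255]
    - [[0, 0, 0.02], [0, 0, 0], 255]
    - [[0, 0, 0.02], [0, 0, 0], 255]
    - [[0, 0, 0], [0, 0, 0], 255]
    - [[0, 0, 0], [0, 0, 0], 255]
    - [[0, 0, 0], [0, 0, 0], 255]

```text
time_s: 6.25
tcp_pos: [0.6444, -0.1932, 0.3579]
eef_rot: [-180.0, -0.0, -80.1]
contact_force: [0.4, 0.1, -2.1]
gripper_width: 0.0157
```

```bash
python3 - <<'E'
from h import *
C,im=snap("wrist","w4.png"); s=r.get_state(); print(s["time_s"],s["tcp_pos"],s["eef_rot"],s["contact_force"],s["gripper_width"])
cv2.imwrite("pics/w4b.png",cv2.resize(im[:,:,::-1],(800,600)))
E
```

```text
6.3 [ 0.64455893 -0.19312222  0.35839915] [-1.79896440e+02 -5.00776845e-02 -8.00379962e+01] [-0.58773968  0.09553625 -2.96721777] 0.015952065771015374
```

View pics/w4b.png

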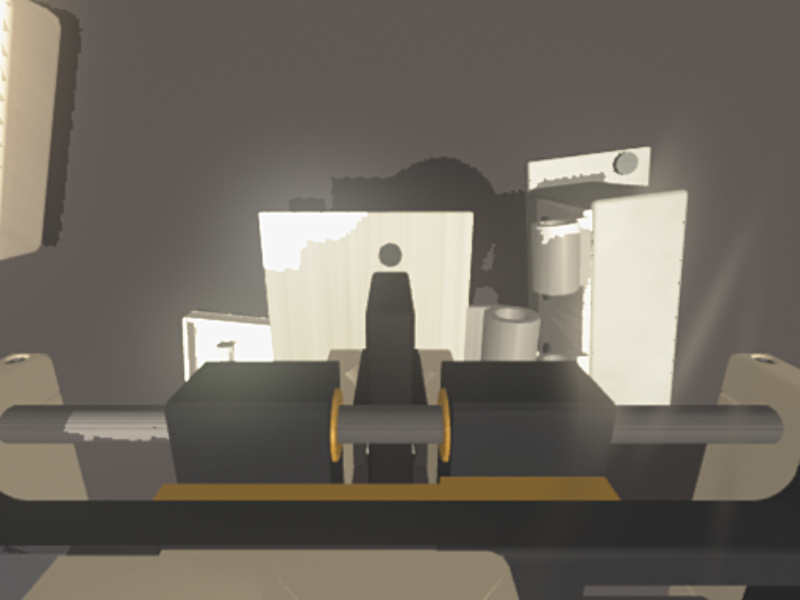

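The leaf is held level. Its knuckle ring shows at (513,315), and the jamb's -y knuckle at (557,257). The other knuckle is hidden by the gripper, so I'm sidestepping 90 mm to put the camera over the gap.

carry_out:
  plan:
    - [[-0.02, 0, 0], [0, 0, 0], 255]
    - [[-0.03, 0, 0], [0, 0, 0], 255]
    - [[-0.03, 0, 0], [0, 0, 0], 255]
    - [[-0.01, 0, 0], [0, 0, 0], 255]
    - [[0, 0, 0], [0, 0, 0], 255]
    - [[0, 0, 0], [0, 0, 0], 255]
    - [[0, 0, 0], [0, 0, 0], 255]

```text
time_s: 6.88
tcp_pos: [0.6289, -0.105, 0.3576]
eef_rot: [-179.9, -0.0, -80.0]
contact_force: [-1.0, 0.3, -3.2]
gripper_width: 0.016
```

```bash
python3 - <<'E'
from h import *
C,im=snap("wrist","w5.png"); s=r.get_state(); print(s["time_s"],s["tcp_pos"],s["eef_rot"],s["contact_force"],s["gripper_width"])
np.savez("w5.npz",K=C[0],R=C[1],t=C[2],p=s["tcp_pos"],e=s["eef_rot"])
p=proj(C,[.554,-.208,.12]); print(p)
x0,y0=int(p[0])-80,max(0,int(p[1])-70); print(x0,y0)
cv2.imwrite("pics/w5b.png",cv2.resize(im[y0:y0+120,x0:x0+160,::-1],(800,600),interpolation=cv2.INTER_CUBIC))
E
```

```text
6.9333 [ 0.6288174  -0.10532223  0.35732327] [-1.79946615e+02 -1.83994555e-02 -8.00579477e+01] [-0.37775051 -0.76423375 -2.86235195] 0.015810194053849255
[370.42330768  93.85005604]
290 23
```

View pics/w5b.png

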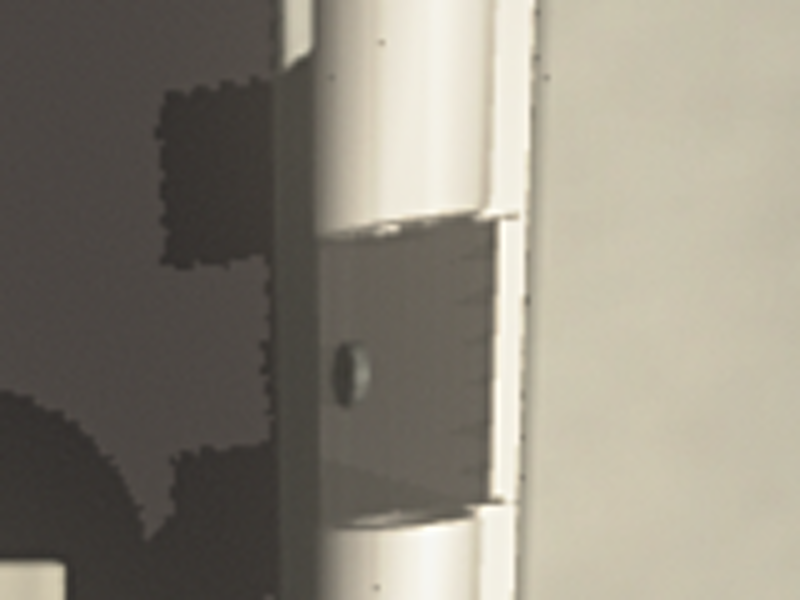

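In the 5x crop the jamb's knuckles have silhouettes at x 316–488 (upper, -y side, ends at y about 225) and 325–474 (lower, starts at y about 520), with the gap between. Casting these now.

```bash
cat > m.py <<'E'
from h import *
d=np.load("w5.npz"); C=(d["K"],d["R"],d["t"])
f=lambda X,Y:((X+.5)/5-.5+290,(Y+.5)/5-.5+23)
def mid(YL,a,b):  # axis point at z=.12 via bisector of the two tangent rays
    o,d1=ray(C,f(a,YL)); _,d2=ray(C,f(b,YL)); q=d1+d2; return o+q*(.12-o[2])/q[2]
U=mid(150,316,488); L=mid(560,325,474); print("U,L axis",U,L)
v=L-U; yaw=np.degrees(np.arctan2(-v[0],v[1])); print("yaw",yaw)
Y=v/np.linalg.norm(v); X=np.array([Y[1],-Y[0],0]); o=-C[1].T@C[2]
# tangent points in cross-section
w=o-U; D=np.array([w@X,w[2]]); n=np.linalg.norm(D); b=np.arctan2(D[1],D[0]); a=np.arccos(.012/n)
zl=.12+.012*np.sin(b-a); zr=.12+.012*np.sin(b+a); print("cam off",D,"z tangents",zl,zr)
E_={}
for nm,p,z in [("UL",(316,238),zl),("UR",(490,215),zr),("LL",(325,528),zl),("LR",(474,510),zr)]:
    q=onz(C,f(*p),z); E_[nm]=((q-U)@Y,(q-U)@X); print(nm,q.round(4),np.round(E_[nm],4))
u=(E_["UL"][0]+E_["UR"][0])/2; l=(E_["LL"][0]+E_["LR"][0])/2; print("gap",l-u)
B=U+Y*(u+l)/2; print("bore",B)
# block front-top edge at z .115 : x should be 21 behind axis... hinge plate front 17 behind
for p in [(530,250),(520,560)]: q=onz(C,f(*p),.115); print("edge dx",(q-U)@X)
for p in [(541,50),(525,560)]: q=onz(C,f(*p),.115); print("edge2",q)
E
python3 m.py
python3 - <<'E'
# leaf knuckle ring in w4 (view before): near-end face centre
from h import *
import os
a=cv2.imread("pics/w4.png")[180:260,270:370]; b=cv2.imread("pics/w5.png")[150:250,150:350]
cv2.imwrite("pics/w45.png",np.hstack([cv2.resize(a,(400,320),interpolation=cv2.INTER_CUBIC),cv2.resize(a[10:50,25:75],(400,320),interpolation=cv2.INTER_CUBIC)]))
E
```

```text
U,L axis [ 0.56313346 -0.23499079  0.12      ] [ 0.54569681 -0.17869391  0.12      ]
yaw 17.20915139879558
cam off [0.0907414  0.21711428] z tangents 0.11594321709156744 0.125186021884734
UL [ 0.5705 -0.2222  0.1159] [0.01   0.0108]
UR [ 0.5498 -0.2279  0.1252] [ 0.0107 -0.0106]
LL [ 0.5569 -0.1814  0.1159] [0.053  0.0099]
LR [ 0.5389 -0.1881  0.1252] [ 0.052  -0.0093]
gap 0.04217614047710155
bore [ 0.5538329  -0.20496252  0.12      ]
edge dx -0.021600877142379477
edge dx -0.021592921099370648
edge2 [ 0.54519946 -0.25232719  0.115     ]
edge2 [ 0.52331483 -0.18211598  0.115     ]
```

View pics/w45.png

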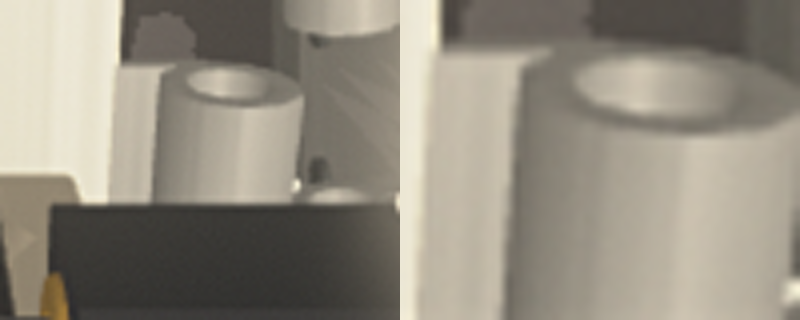

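```bash
cat > t.py <<'E'
from h import *
d=np.load("w5.npz"); C=(d["K"],d["R"],d["t"]); T=Ro.from_euler('xyz',d["e"],degrees=True).as_matrix()
for uv in [(326.6,200.9),(327.5,200.6)]:
    o,q=ray(C,uv); o=T.T@(o-d["p"]); q=T.T@q; print("tool", o+q*(.1913-o[2])/q[2])
# bar-top far edge check: bar -y end top in w4 (390,273 of 800) at tool z .2033-.058
o,q=ray(C,(390*.64,273*.64)); o=T.T@(o-d["p"]); q=T.T@q; print("bar end", o+q*(.1453-o[2])/q[2])
# plate far corners in w4 (260,212),(472,212) of 800, top at tool z .1993
for uv in [(260*.64,212*.64),(472*.64,212*.64)]:
    o,q=ray(C,uv); o=T.T@(o-d["p"]); q=T.T@q; print("corner", o+q*(.1993-o[2])/q[2])
E
python3 t.py
```

```text
tool [0.01884981 0.05204861 0.1913    ]
tool [0.01906361 0.05263256 0.1913    ]
bar end [0.04855295 0.00040416 0.1453    ]
corner [ 0.06095011 -0.05371848  0.1993    ]
corner [0.06104206 0.0346147  0.1993    ]
```

The bore is at (0.5538,-0.2050,0.120), yaw 17.2°. Gap 42.2 mm, the block's front edge 21.6 mm behind the axis (21 nominal), and the edge yaw 17.3° agree. In the tool frame the leaf bore is at (1, 52, 191) mm. That puts the TCP target at (0.6034,-0.1886,0.3113), yaw -72.8. I'm going above it first.

carry_out:
  plan:
    - [[0, 0, 0], [0, 0, -3.65], 255]
    - [[0, 0, 0], [0, 0, -3.6], 255]
    - [[0.012, 0.0082, 0], [0, 0, 0], 255]
    - [[0.018, 0.0122, 0], [0, 0, 0], 255]
    - [[0.018, 0.0122, 0], [0, 0, 0], 255]
    - [[0.0151, 0.0103, 0], [0, 0, 0], 255]
    - [[0.009, 0.006, 0], [0, 0, 0], 255]
    - [[0, 0, 0], [0, 0, 0], 255]
    - [[0, 0, 0], [0, 0, 0], 255]
    - [[0, 0, 0], [0, 0, 0], 255]
    - [[0, 0, 0], [0, 0, 0], 255]
    - [[0, 0, 0], [0, 0, 0], 255]

```text
time_s: 7.93
tcp_pos: [0.6035, -0.1875, 0.3566]
eef_rot: [-180.0, 0.0, -72.7]
contact_force: [0.2, 0.7, -3.1]
gripper_width: 0.0157
```

```bash
python3 - <<'E'
from h import *
C,im=snap("wrist","w6.png"); s=r.get_state(); print(s["time_s"],s["tcp_pos"],s["eef_rot"],s["contact_force"],s["gripper_width"])
np.savez("w6.npz",K=C[0],R=C[1],t=C[2],p=s["tcp_pos"],e=s["eef_rot"])
B=np.array([.5538,-.2050,.12]);y=np.radians(17.2);X=np.array([np.cos(y),np.sin(y),0]);Y=np.array([-X[1],X[0],0])
T=Ro.from_euler('xyz',s["eef_rot"],degrees=True).as_matrix(); b=s["tcp_pos"]+T@[.001,.0522,.1913]-B; print("bore err x,y,z mm",(np.array([b@X,b@Y,b[2]])*1e3).round(2))
v=im[:,:,::-1].copy()
v=cv2.resize(v[110:230,270:430],(800,600),interpolation=cv2.INTER_CUBIC)
for q,c in [(B-.021*Y,(0,0,255)),(B-.057*Y,(0,0,255)),(B-.021*Y+[0,0,.012],(0,255,0)),(B-.057*Y+[0,0,.012],(0,255,0)),(B-.021*Y+.012*X,(255,0,0)),(B-.057*Y+.012*X,(255,0,0))]:
    p=(proj(C,q)+.5-[270,110])*5; cv2.circle(v,tuple(int(round(k)) for k in p),4,c,-1)
cv2.imwrite("pics/w6b.png",v)
E
```

```text
7.9833 [ 0.60347137 -0.18752602  0.35663651] [-1.79998450e+02  2.15385606e-03 -7.27463400e+01] [ 0.0556868  -0.50683149 -3.47044959] 0.015593351141919893
bore err x,y,z mm [ 0.42  0.96 45.34]
```

View pics/w6b.png

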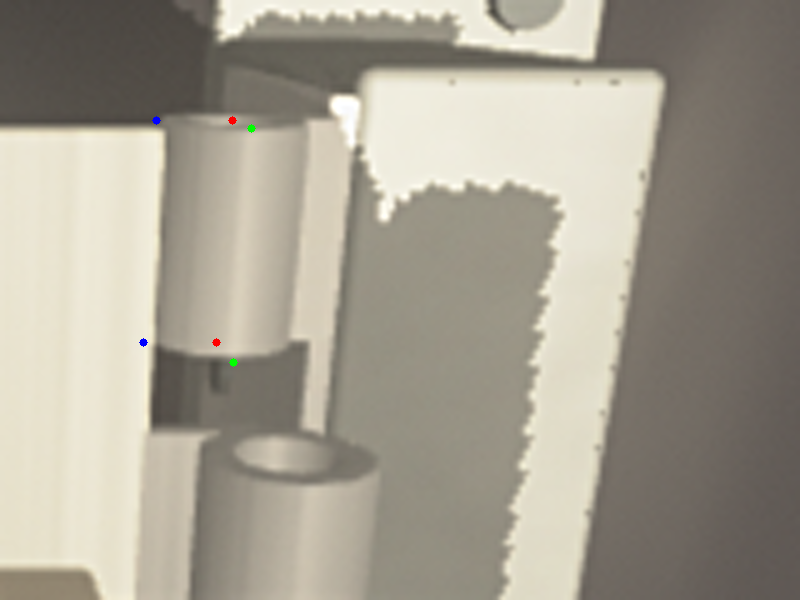

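The overlay dots for the jamb's -y knuckle nearly match: red sits on the axis at the far end and about 9 px (5x), or 1.5 mm, left of it at the gap end. I'll refine x with sub-pixel edge profiles before descending.

```bash
python3 - <<'E'
from h import *
def prof(f,rows,a,b):
    g=cv2.cvtColor(cv2.imread("pics/"+f),cv2.COLOR_BGR2GRAY)
    for y in rows: print(f,y,a,g[y,a:b].tolist())
prof("w6.png",[138,145,152,159,166,172,176],297,342)
prof("w5.png",[36,44,52,60],347,400)
prof("w5.png",[132,138,144],350,400)
E
```

```text
w6.png 138 297 [229, 232, 234, 236, 235, 213, 123, 127, 134, 138, 142, 148, 149, 156, 162, 165, 168, 172, 177, 182, 184, 191, 202, 204, 201, 196, 191, 187, 183, 179, 177, 174, 169, 168, 179, 206, 205, 204, 204, 204, 204, 205, 238, 255, 202]
w6.png 145 297 [229, 232, 234, 235, 232, 180, 126, 133, 138, 143, 149, 149, 153, 161, 167, 169, 173, 176, 182, 183, 190, 199, 204, 203, 198, 194, 190, 186, 183, 179, 174, 172, 165, 169, 197, 207, 208, 205, 205, 206, 207, 209, 199, 134, 122]
w6.png 152 297 [230, 233, 234, 236, 224, 144, 132, 138, 143, 148, 154, 153, 159, 166, 170, 172, 177, 182, 186, 189, 196, 204, 206, 202, 197, 192, 187, 184, 180, 176, 172, 166, 166, 185, 208, 207, 206, 206, 205, 206, 208, 201, 150, 123, 135]
w6.png 159 297 [231, 233, 234, 235, 216, 135, 136, 141, 148, 151, 153, 156, 165, 169, 173, 176, 180, 186, 187, 193, 203, 206, 205, 200, 195, 190, 186, 181, 176, 173, 168, 162, 171, 208, 207, 205, 206, 206, 206, 209, 204, 172, 119, 130, 142]
w6.png 166 297 [232, 233, 234, 229, 169, 136, 141, 147, 152, 155, 155, 162, 169, 173, 177, 180, 184, 189, 191, 198, 206, 207, 204, 197, 
[... 1766 characters left out ...]
3, 202, 215, 219, 224, 229, 232, 237, 239, 241, 245, 246, 245, 245, 243, 240, 236, 232, 227, 222, 209, 204, 226, 241, 240, 240, 240, 242, 239, 178, 164, 182, 197, 202, 202, 200]
w5.png 138 350 [71, 71, 73, 83, 99, 111, 124, 136, 150, 162, 169, 176, 185, 193, 195, 206, 218, 222, 226, 230, 234, 238, 240, 242, 245, 245, 245, 243, 241, 237, 233, 229, 225, 219, 206, 206, 234, 241, 240, 239, 239, 242, 238, 159, 167, 185, 198, 199, 197, 196]
w5.png 144 350 [71, 71, 72, 83, 100, 114, 126, 137, 153, 165, 171, 180, 189, 196, 199, 209, 218, 223, 227, 231, 235, 239, 241, 241, 244, 245, 244, 242, 239, 234, 229, 227, 223, 217, 201, 201, 234, 241, 240, 239, 240, 240, 212, 152, 169, 186, 198, 197, 195, 195]
```

```bash
python3 - <<'E'
from h import *
L=lambda f:(lambda d:(d["K"],d["R"],d["t"]))(np.load(f))
y=np.radians(17.2);X=np.array([np.cos(y),np.sin(y),0]);Y=np.array([-X[1],X[0],0]);B=np.array([.5538,-.2050,.12])
def off(C,uv,side): # X offset of axis from B so that ray is tangent to tube on side (+1 = +X side)
    o,d=ray(C,uv); q=o-B; p=np.array([q@X,q[2]]); e=np.array([d@X,d[2]]); yy=(q+d*(0-q[2])/d[2])@Y
    e/=np.linalg.norm(e); # distance of point (s,0) to line = .012
    # line normal
    n=np.array([e[1],-e[0]]);n*=np.sign(n[0])*side
    s=(p@n-.012)/n[0]; return round(s*1e3,2),round(yy*1e3,1)
C5=L("w5.npz");C6=L("w6.npz")
for r_ in [(36,352.5),(52,352.4),(60,352.3),(132,353.2),(144,353.1)]: print("w5 left",off(C5,(r_[1],r_[0]),1))
for r_ in [(36,387.6),(52,387.3),(60,386.8),(132,385),(144,384.8)]: print("w5 right",off(C5,(r_[1],r_[0]),-1))
for r_ in [(138,330.4),(152,328.8),(166,327.5),(176,326.4)]: print("w6 right",off(C6,(r_[1],r_[0]),-1))
E
```

```text
w5 left (np.float64(-0.52), np.float64(-43.7))
w5 left (np.float64(-0.32), np.float64(-33.4))
w5 left (np.float64(-0.18), np.float64(-28.1))
w5 left (np.float64(-0.23), np.float64(23.9))
w5 left (np.float64(-0.04), np.float64(33.4))
w5 right (np.float64(0.74), np.float64(-40.6))
w5 right (np.float64(0.69), np.float64(-30.2))
w5 right (np.float64(0.91), np.float64(-24.9))
w5 right (np.float64(1.02), np.float64(27.0))
w5 right (np.float64(0.97), np.float64(36.5))
w6 right (np.float64(0.9), np.float64(-53.5))
w6 right (np.float64(1.17), np.float64(-42.5))
w6 right (np.float64(1.21), np.float64(-31.0))
w6 right (np.float64(1.38), np.float64(-22.7))
```

```bash
python3 - <<'E'
from h import *
d=np.load("w5.npz"); C=(d["K"],d["R"],d["t"]); T=Ro.from_euler('xyz',d["e"],degrees=True).as_matrix()
def sub(row,a,b,lo):
    s=row[a:b].astype(float); g=np.abs(np.diff(s)); i=g.argmax(); j=slice(max(0,i-2),i+3); return a+.5+(np.arange(len(g))[j]*g[j]).sum()/g[j].sum()
for f in("w4.png","w5.png","w6.png"):
    g=cv2.cvtColor(cv2.imread("pics/"+f),cv2.COLOR_BGR2GRAY)
    for y in (142,160,175,185):
        l=sub(g[y],155,190,0); rr=sub(g[y],290,312,0)
        o,q1=ray(C,(l,y)); _,q2=ray(C,(rr,y)); o=T.T@(o-d["p"]); q1=T.T@q1;q2=T.T@q2
        w=lambda z:(q2*(z-o[2])/q2[2]-q1*(z-o[2])/q1[2]); z0=.1993; s=np.linalg.norm(w(z0)); c=o+(q1/q1[2]+q2/q2[2])/2*(z0-o[2])
        print(f,y,round(l,2),round(rr,2),"width mm",(s*1e3).round(2),"z for 90",(o[2]+(z0-o[2])*.09/s).round(4),"mid",c.round(4))
    col=g[:,215].astype(float); gg=np.abs(np.diff(col[110:160])); print("top edge row",110.5+gg.argmax())
S=r.get_state();print(S["tcp_pos"])
E
```

```text
w4.png 142 165.45 302.56 width mm 89.89 z for 90 0.1995 mid [ 0.0569 -0.0098  0.1993]
w4.png 160 167.21 301.52 width mm 89.82 z for 90 0.1997 mid [ 0.045  -0.0097  0.1993]
w4.png 175 169.17 300.62 width mm 89.41 z for 90 0.2005 mid [ 0.0346 -0.0095  0.1993]
w4.png 185 170.11 299.76 width mm 89.19 z for 90 0.2009 mid [ 0.0275 -0.0096  0.1993]
top edge row 134.5
w5.png 142 165.83 302.45 width mm 89.56 z for 90 0.2002 mid [ 0.0569 -0.0097  0.1993]
w5.png 160 167.75 301.52 width mm 89.46 z for 90 0.2004 mid [ 0.045  -0.0095  0.1993]
w5.png 175 169.38 300.44 width mm 89.14 z for 90 0.201 mid [ 0.0346 -0.0095  0.1993]
w5.png 185 169.71 299.71 width mm 89.44 z for 90 0.2004 mid [ 0.0275 -0.0097  0.1993]
top edge row 135.5
w6.png 142 165.46 302.43 width mm 89.79 z for 90 0.1997 mid [ 0.0569 -0.0098  0.1993]
w6.png 160 167.2 301.45 width mm 89.78 z for 90 0.1997 mid [ 0.045  -0.0097  0.1993]
w6.png 175 169.56 300.55 width mm 89.09 z for 90 0.2011 mid [ 0.0346 -0.0094  0.1993]
w6.png 185 170.17 299.72 width mm 89.13 z for 90 0.2011 mid [ 0.0275 -0.0096  0.1993]
top edge row 135.5
[ 0.60347137 -0.18752602  0.35663651]
```

Sub-pixel checks: jamb axis +0.4 mm in x, so current x is right. The leaf plate is 89–90 mm wide at the assumed depth, so height is good to about 1 mm. Correcting y by 1 mm and descending 44.8 mm.

carry_out:
  plan:
    - [[0.001, 0, 0], [0, 0, 0.2], 255]
    - [[0, 0, 0.006], [0, 0, 0], 255]
    - [[0, 0, 0.006], [0, 0, 0], 255]
    - [[0, 0, 0.006], [0, 0, 0], 255]
    - [[0, 0, 0.006], [0, 0, 0], 255]
    - [[0, 0, 0.006], [0, 0, 0], 255]
    - [[0, 0, 0.006], [0, 0, 0], 255]
    - [[0, 0, 0.005], [0, 0, 0], 255]
    - [[0, 0, 0.0038], [0, 0, 0], 255]
    - [[0, 0, 0], [0, 0, 0], 255]
    - [[0, 0, 0], [0, 0, 0], 255]
    - [[0, 0, 0], [0, 0, 0], 255]

```text
time_s: 8.98
tcp_pos: [0.6037, -0.1891, 0.3122]
eef_rot: [-180.0, -0.0, -73.0]
contact_force: [0.7, 0.7, -2.5]
gripper_width: 0.0159
```

carry_out:
  plan:
    - [[0, 0, 0], [0, 0, 0], 255]
    - [[0, 0, 0], [0, 0, 0], 255]
    - [[0, 0, 0], [0, 0, 0], 255]
    - [[0, 0, 0], [0, 0, 0], 255]

```text
time_s: 9.32
tcp_pos: [0.6035, -0.1891, 0.3121]
eef_rot: [-180.0, -0.0, -73.0]
contact_force: [-0.7, 0.4, -2.5]
gripper_width: 0.0154
```

```bash
python3 - <<'E'
from h import *
C,im=snap("wrist","w7.png"); s=r.get_state(); print(s["time_s"],s["tcp_pos"],s["eef_rot"],s["contact_force"],s["moment"],s["gripper_width"])
np.savez("w7.npz",K=C[0],R=C[1],t=C[2],p=s["tcp_pos"],e=s["eef_rot"])
y=np.radians(17.0);X=np.array([np.cos(y),np.sin(y),0]);Y=np.array([-X[1],X[0],0]);B=np.array([.5538,-.2050,.12])+.0004*X
T=Ro.from_euler('xyz',s["eef_rot"],degrees=True).as_matrix(); b=s["tcp_pos"]+T@[.001,.0523,.1918]-B; print("bore err mm",(np.array([b@X,b@Y,b[2]])*1e3).round(2))
S,i2=snap("scene","s7.png"); p=proj(S,B); x0,y0=int(p[0])-50,int(p[1])-38; print(p)
a=cv2.resize(i2[y0:y0+75,x0:x0+100,::-1],(400,300),interpolation=cv2.INTER_CUBIC)
b=cv2.resize(im[110:230,270:430,::-1],(400,300),interpolation=cv2.INTER_CUBIC)
cv2.imwrite("pics/f7.png",cv2.resize(np.hstack([a,b]),(800,300)))
E
```

```text
9.3667 [ 0.60354521 -0.18904427  0.31203987] [-1.79982862e+02 -6.01937473e-03 -7.29842889e+01] [-0.61030683 -0.03844997 -3.33967636] [ 0.09482961 -0.02395309 -0.01141931] 0.015847923313967744
bore err mm [-0.41 -0.32  0.22]
[175.91367628 232.01141575]
```

View pics/f7.png

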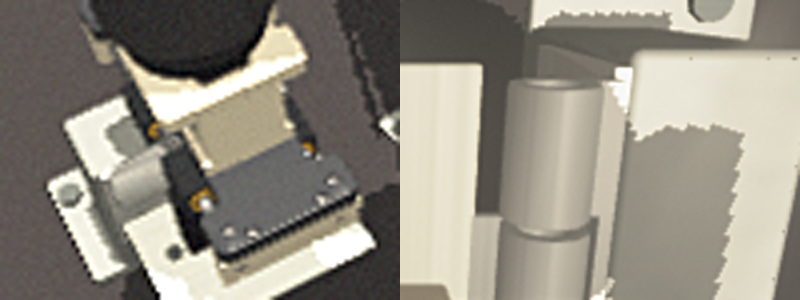

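The view shows the leaf's knuckle in the gap and collinear with the jamb's -y knuckle (right panel: jamb tube x 502–600, leaf tube 501–591). Force is unchanged at about 3 N, the leaf's weight. One quantitative check of both tubes' edges follows.

```bash
python3 - <<'E'
from h import *
g=cv2.cvtColor(cv2.imread("pics/w7.png"),cv2.COLOR_BGR2GRAY)
for y in (150,165,180,195,198,200,202,204,206,208,212,218,222): print(y,305,g[y,305:356].tolist())
for x in (322,328,334,340): print("col",x,195,g[195:215,x].tolist())
E
```

```text
150 305 [79, 78, 78, 77, 77, 77, 78, 91, 114, 118, 119, 124, 128, 130, 132, 136, 140, 143, 143, 146, 153, 158, 161, 164, 166, 170, 174, 178, 181, 183, 192, 201, 201, 201, 197, 192, 190, 186, 182, 179, 175, 172, 169, 167, 163, 163, 180, 202, 201, 199, 196]
165 305 [80, 80, 79, 78, 78, 79, 91, 115, 121, 123, 128, 132, 134, 137, 141, 146, 148, 146, 151, 157, 161, 165, 167, 170, 174, 177, 182, 184, 187, 195, 201, 201, 197, 194, 188, 185, 182, 178, 176, 174, 171, 167, 163, 161, 174, 201, 200, 199, 199, 199, 200]
180 305 [82, 81, 80, 79, 80, 93, 117, 124, 127, 131, 136, 140, 142, 145, 149, 150, 150, 156, 162, 165, 168, 172, 175, 178, 181, 182, 183, 188, 196, 198, 198, 193, 189, 184, 182, 178, 176, 172, 171, 167, 163, 158, 161, 189, 198, 197, 196, 197, 196, 196, 198]
195 305 [111, 111, 112, 113, 112, 116, 123, 129, 134, 139, 142, 147, 149, 151, 151, 152, 158, 165, 168, 171, 172, 175, 177, 180, 181, 182, 190, 194, 198, 194, 189, 186, 182, 178, 176, 173, 172, 167, 162, 157, 157, 178, 198, 196, 195, 195, 195, 194, 195, 192, 166]
198 305 [187, 189, 191, 195, 184, 142, 118, 118, 131, 139, 143, 1
[... 2061 characters left out ...]
186, 177, 124, 111, 116, 122, 128, 132, 133, 138, 144, 144, 145, 148, 157, 159, 162, 166, 167, 170, 173, 175, 177, 184, 188, 189, 188, 184, 181, 178, 175, 173, 171, 169, 166, 163, 160, 150, 112, 99, 126, 184, 184, 181, 181, 177, 171, 195, 215, 199]
col 322 195 [165, 165, 166, 166, 166, 165, 172, 183, 159, 120, 118, 147, 156, 158, 158, 159, 159, 159, 159, 160]
col 328 195 [180, 180, 180, 180, 179, 180, 174, 169, 169, 143, 118, 133, 169, 175, 173, 174, 174, 174, 174, 174]
col 334 195 [194, 193, 193, 192, 192, 193, 185, 151, 134, 120, 116, 132, 180, 190, 188, 187, 186, 185, 185, 186]
col 340 195 [173, 173, 172, 173, 173, 172, 148, 118, 114, 117, 121, 157, 173, 173, 173, 171, 172, 172, 171, 170]
```

Edges and highlights agree: the leaf tube is about 0.5 mm from the jamb tube's line in x, and the end gap is about 5 px, or 3 mm (3 mm nominal). All of it is well inside tolerance, so I'm handing in.

```bash
python3 -c "
from plant import r
print(r.close_job()); s=r.get_state(); print(s['time_s'],s['tcp_pos'],s['contact_force'],s['gripper_width'])"
```

```text
the job is handed in; nothing more can be done
None
the job is handed in; nothing more can be done
```

I gripped the leaf by its bar and carried it to the middle-sized block. I then lowered its knuckle into the gap from above and handed the job in at about 9.4 s, still holding it. No verdict was reported, and the robot gave no state after hand-in.

**Last checks before hand-in:**

| Check | Result | Limit |
|---|---|---|
| Bore across (x) | -0.4 mm | ±3.5 mm |
| Bore along the gap (y) | -0.3 mm | ±6 mm |
| Bore height (z) | +0.2 mm | ±3.5 mm |
| Yaw to the block | about 0.2° or less | 4.6° |
| Grip opening | 15.8 mm on the 16 mm bar, 35 N set | over 2 N |

- **Contact with the block:** the tool force stayed at about 3 N, which is the leaf's weight, so I saw no sign of it touching.
- **Close-up picture:** the two tubes lined up within about 0.5 mm, with about 3 mm of clearance at the end, as it should be.

**What disagreed or was not checked:**
- My first rough reading of the block's yaw was 10°; the close view gave 17.2°, confirmed by the block's edge at 17.3°, and I used that.
- The left and right edges of the block's knuckles differed by about 1 mm, so I took the mean.
- An early overlay seemed to show a 1.5 mm offset, but the leaf plate was hiding one of the tube's edges.
- Height rests on the measured arm pose and the plate's apparent width, good to about 1 mm; it has no separate side-view check.
- The block's +y knuckle was hidden by the gripper in the final view.
- I did not re-measure the pin, bottle and jar afterwards; the planned path kept clear of them.

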